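# Hold a model bus square in the jig corner

### The job

Lift the grey model bus off the round turntable, stand it upright on the bed of the metal squaring jig, and press it into the jig's corner: windscreen end flat against the end stop and, at the same time, its side flat against the long fence. Finish while still holding the bus and pressing it firmly, but not crushingly, against both stops; do not let go. Leave the paint jar, the swab pot and the brush where they are.

Things in the scene. Friction and masses are not known exactly. Their poses are not given: they have to be found in the camera images.
- bus_mid (a point): Centre of the loose grey model bus (half-way along, across and up): a box 130 long, 50 wide, 52 mm high, flat upright sides, about 0.18 kg. x points along the bus to the windscreen end, z up. On the roof: a box 34 x 28, 4 mm high, 35 mm behind the middle, and a 2 mm high hatch ahead of it. Starts upright on the turntable.
- bus_nose (a point): Centre of the flat windscreen end of the bus, 65 mm ahead of bus_mid along the bus, half-way up.
- turntable: Fixed round plywood turntable, 170 mm diameter, top 28 mm above the bench; origin under its centre on the bench.
- jig: The fixed jig's bed: a flat, waxed aluminium plate 200 (x) by 120 (y) by 12 mm lying on the bench, origin under its middle; x along the long fence towards the end stop, y towards the long fence. From here the corner lies at x +80, y +35, z +12 mm. Bed and stops are smooth and slippery (friction about 0.25).
- corner (a point): Inner corner of the jig, at the height of the bed's top, where the planes of the two stop faces meet. Axes as the jig's: x along the long fence towards the end stop, y square to it towards the long fence, z up. When the bus is home its centre is at x -65, y -25, z +26 mm from here, its x axis along this x axis.
- end_stop: Short rigid steel stop, fixed, 12 mm thick, 14 mm high above the bed; its face lies at x = 0 of corner, looks along -x, and spans y -70 to -13 mm of corner. Origin and axes of this entry are those of the jig.
- long_fence: Long rigid steel fence, fixed, 12 mm thick, 14 mm high above the bed; its face lies at y = 0 of corner and looks along -y. Two pieces: x -145 to -93 and -37 to -12 mm of corner; the 56 mm gap between, beside the middle of a bus that is home, leaves room for a finger. Origin and axes of this entry are those of the jig.
- paint_jar: Bystander: closed green glass paint jar, 44 mm diameter, 50 mm high, loose; origin under its centre.
- swab_pot: Bystander: open glass pot with cotton swabs, 60 mm diameter, 50 mm high (swabs to 70 mm), loose; origin under its centre.
- brush: Bystander: paint brush 170 mm long, lying loose beyond the work; origin under its middle, x axis along it.
Things that resemble listed ones, but are neither listed nor needed, are in the scene too. Of the things like the part that bears bus_mid, leave any that is purple, red or yellow; of the rest the larger one is meant.

How it is judged:
On the way:
1. the bus is lifted off the turntable (height (world z) of bus_mid above 0.066 m), for 0.1 s.
At the end, for the whole second after the job is handed in: Bus upright on the jig bed (within 4 mm, 3 degrees), windscreen end at the end stop, within 3 mm of home both ways and 2 degrees of square, at rest, fingers on it, over 1.5 N on the end stop and on the long fence at once through the last second (contact force between bus and end_stop above 1.5 N and contact force between bus and long_fence above 1.5 N and contact force between the fingers and bus above 1 N and x of bus_mid in the frame of corner between -0.068 and -0.062 m and y of bus_mid in the frame of corner between -0.028 and -0.022 m and z of bus_mid in the frame of corner between 0.023 and 0.03 m and x of bus_nose in the frame of corner above -0.003 m and angle between the x axis of bus_mid and the x axis of corner, either way round below 0.035 rad and angle between bus_mid's own z axis and vertical below 0.05 rad and linear speed of bus below 0.01 m/s); the arm keeps its last pose, push and grip.
It fails at once if the paint jar is moved more than 25 mm (distance of paint_jar from where it was at the start of the episode above 0.025 m).
It fails at once if the swab pot is moved more than 25 mm (distance of swab_pot from where it was at the start of the episode above 0.025 m).
It fails at once if the brush is moved more than 25 mm (distance of brush from where it was at the start of the episode above 0.025 m).
It fails at once if the bus is crushed against a stop (over 60 N) (contact force between bus and end_stop above 60 N or contact force between bus and long_fence above 60 N).
It also fails if it takes over 51 s, if anything falls off the work surface, if the arm or the gripper's body presses on something with over 40 N, if the wrist force passes 120 N, or if a joint passes its speed limit or range.

### The arm

A 6-joint arm with a two-finger parallel gripper is mounted at the origin on the work surface. World frame = base frame: x ahead of the robot, y to its left, z up, the work surface at z = 0. Lengths are in m, angles in rad, forces in N, time in s.
With the tool pointing down it reaches from about 0.15 to 0.775 m from the base axis. Payload 6.1 kg.
Tool frame: the origin (TCP) lies at the very end of the fingers, on their centre line; the grasp point (between the pads) lies 19 mm behind it (robot.grasp_offset is the distance from the TCP to the grasp point, in m); z points along the fingers, y is the direction in which the jaws open and shut (so a half turn about z gives the same grasp; the last joint's range is limited). The gripper opens to 85 mm and grips with 20 to 120 N. Pads are 22 mm wide; open, the fingers measure 114 mm over their backs; the gripper's body (76 mm by 85 mm) begins 54 mm behind the grasp point. The pads swing forward as they close: fully open they stand 13 mm farther back than shut.
Start: joints at [1.11, 0.126, -0.04, 1.405, 0, 1.571], TCP at [0.233, 0.47, 0.231] pointing down, gripper open.
Joint ranges: [-2.72, 2.72], [-0.95, 1.95], [-1.27, 1.35], [-1.78, 2.02], [-1.46, 1.47], [-3.14, 3.14]. Speed limits (rad/s): [2.39, 2.39, 3.01, 3.14, 3.14, 3.14].

### API

Orientations are given as a unit quaternion [w, x, y, z].
In Python, from plant import robot gives the robot as it stands. The module is installed in compiled form; this text tells all that it offers. Calls block until the motion is done:
- robot.goto(position, orientation): joint-space move of the TCP to a pose.
- robot.movel(position, frame=None, velocity=0.15): straight line of the TCP; frame=None keeps the orientation; velocity is the mean speed in m/s.
- robot.goto_joints(angles): joint-space move.
- robot.ungrasp() and robot.close(): open the fingers fully, or close them until they stop; the grip force is fixed at half the most.
- robot.hold(seconds).
- robot.inverse_kinematics(position, orientation): joint angles nearest the present ones, or None.
- robot.camera(name): name is "side" or "top" or "wrist"; returns the picture (480x640x3 uint8, red, green, blue); there is no depth.
- robot.camera_model(name): a dict with "mtx" (3x3 intrinsics, pixels), "D" ([k1, k2, p1, p2, k3] as OpenCV has them; the pictures are not rectified), "origin" and "attitude" of the camera in the world. Camera axes: x right, y up, looking along -z (the intrinsics and any distortion apply to the point x, -y, -z); pixel columns grow to the right and rows downward; lengths in m; the calibration is good to about 2 mm. A picture is of the moment at which its call begins: read the wrist's pose just before it. camera_model takes no time and is no camera call; for the wrist camera it gives the pose at the moment of the call.
A pose or a line that the arm cannot do raises robot.PlanningError and nothing moves.
- robot.sign_off(): hands the job in, once; it reports no verdict.
Trained networks look in the newest picture that a camera, given by its name, has taken for a name from the list of things; names that differ only in an ending like _2 or _b are one class to them, and where a whole thing is asked for, a point or a joint stands for the part that bears it (a point fixed in the world has none). Each returns a list of dicts, best first, with "confidence" (0 to 1); they miss things now and then, are a little off and sometimes report something else, mostly with a low value. They report only what shows in the picture. A call takes as long as a camera call. They do not tell look-alikes from the thing itself.
- robot.spot_in(target, camera): "bbox" ([left, top, right, bottom] as shares, 0 to 1, of the picture: columns of its width, rows of its height, round what is visible of it).
- robot.masks_of(target, camera): "mask" (480x640 bool, what is visible of it) and "bbox" ([left, top, right, bottom] as shares, 0 to 1, of the picture: columns of its width, rows of its height, round what is visible of it).
Readings, each from a call of its own:
- robot.get_time(): time.
- robot.get_joint_pos(): joint angles.
- robot.get_qvel(): joint speeds.
- robot.get_joint_torque(): joint torques, N m.
- robot.get_position(): TCP position.
- robot.get_ee_rot(): TCP orientation.
- robot.get_contact_force(): force on the tool from outside, world axes, zero at the start.
- robot.get_torque(): the same for the moment, N m.
- robot.get_grip_width(): finger opening in m.
Only numpy, scipy, OpenCV 4.12 (cv2) and the standard library are available. Lean on these libraries where they do the work, as an engineer would, in place of code of your own. Each camera call takes 0.05 s, during which the arm holds its last target.

## Working session

There is one attempt and no reset: what is moved stays moved. The work goes in short steps, each a Python script; the robot and the scene stay as the last script left them, time stands still between calls to the robot, and variables do not carry over. Pictures are saved under pics/ and viewed, and the job is handed in when it is done.

```bash
ls; mkdir -p pics
python3 - <<'E'
from plant import robot
import cv2
for c in ["top","side","wrist"]:
    im=robot.camera(c); cv2.imwrite(f"pics/{c}0.png",im[:,:,::-1])
    m=robot.camera_model(c); print(c,m)
    for n in ["bus_mid","jig","turntable","long_fence"]:
        print(n,[(round(d['confidence'],2),[round(float(v),3) for v in d['bbox']]) for d in robot.spot_in(n,c)])
print(robot.get_time(),robot.get_position(),robot.get_ee_rot(),robot.get_grip_width())
E
```

```text
pics
top {'mtx': array([[624.58403977,   0.        , 320.68872422],
       [  0.        , 624.58403977, 231.00774282],
       [  0.        ,   0.        ,   1.        ]]), 'D': array([-0.21910782,  0.        ,  0.        ,  0.        ,  0.        ]), 'origin': array([ 0.38319033, -0.0576227 ,  1.13612149]), 'attitude': array([ 0.70699778,  0.06333365, -0.07764682, -0.70008139])}
bus_mid [(0.9, [0.61, 0.43, 0.675, 0.605]), (0.76, [0.598, 0.688, 0.712, 0.853]), (0.62, [0.747, 0.56, 0.823, 0.647]), (0.6, [0.504, 0.159, 0.593, 0.306])]
jig [(0.62, [0.187, 0.442, 0.301, 0.677])]
turntable [(0.85, [0.568, 0.433, 0.709, 0.626])]
long_fence [(0.64, [0.191, 0.482, 0.216, 0.633])]
side {'mtx': array([[474.10631333,   0.        , 323.20199514],
       [  0.        , 474.10631333, 237.6822322 ],
       [  0.        ,   0.        ,   1.        ]]), 'D': array([-0.04160965,  0.        ,  0.        ,  0.        ,  0.        ]), 'origin': array([0.57129458, 0.61504491, 0.54660332]), 'attitude': array([-0.02291152, -0.00279527,  0.46135553,  0.88691506])}
bus_mid [(0.9, [0.378, 0.369, 0.43, 0.448]), 
[... 239 characters left out ...]
), (0.3, [0.475, 0.373, 0.576, 0.455])]
long_fence [(0.66, [0.472, 0.867, 0.643, 0.923])]
wrist {'mtx': array([[421.33982102,   0.        , 321.45483869],
       [  0.        , 421.33982102, 245.53820741],
       [  0.        ,   0.        ,   1.        ]]), 'D': array([-0.03940082,  0.        ,  0.        ,  0.        ,  0.        ]), 'origin': array([0.15828551, 0.50809563, 0.37361208]), 'attitude': array([ 0.83802397, -0.14129415, -0.08740681,  0.51972285])}
bus_mid []
jig [(0.7, [0.304, 0.907, 0.417, 1.0])]
turntable []
long_fence [(0.54, [0.379, 0.97, 0.388, 0.995])]
0.75 [0.23344613 0.47022052 0.23132424] [1.14462676e-05 2.28355490e-01 9.73577819e-01 2.36383558e-05] 0.08579889574074226
```

View pics/top0.png

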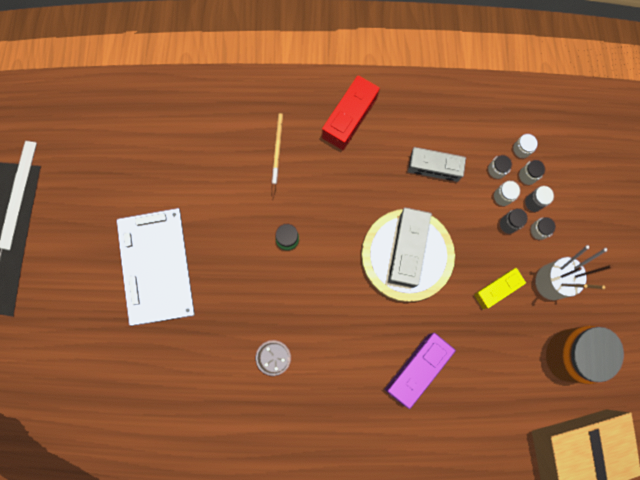

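View pics/side0.png

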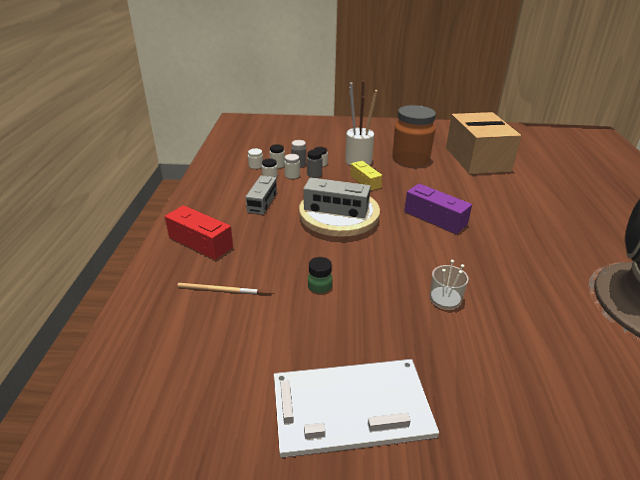

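View pics/wrist0.png

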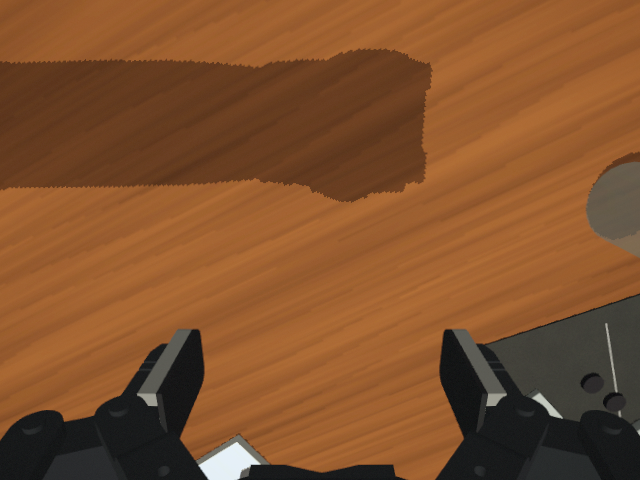

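The things that could be taken for the bus in the top view are:
- the grey bus on the turntable at (411,247)
- the small grey bus at (437,164)
- the red one at (350,112)
- the yellow one at (500,288)
- the purple one at (421,370)

I choose the larger grey one, at (411,247). The jig is at (156,267), with its end stop at the top (151,218) and the two fence pieces on the left at (128,240) and (136,290).

```bash
cat > h.py <<'E'
import numpy as np, cv2
from scipy.spatial.transform import Rotation as R
from scipy.optimize import minimize
def q2R(q): return R.from_quat([q[1],q[2],q[3],q[0]]).as_matrix()
def proj(m,P):
    P=np.atleast_2d(P); c=(P-m['origin'])@q2R(m['attitude']); c=c*[1,-1,-1]
    return cv2.projectPoints(c.reshape(-1,1,3),np.zeros(3),np.zeros(3),m['mtx'],m['D'])[0].reshape(-1,2)
def back(m,uv,z):
    uv=np.atleast_2d(np.array(uv,float))
    n=cv2.undistortPoints(uv.reshape(-1,1,2),m['mtx'],m['D']).reshape(-1,2)
    d=np.c_[n[:,0],-n[:,1],-np.ones(len(n))]@q2R(m['attitude']).T
    t=(z-m['origin'][2])/d[:,2]; return m['origin']+t[:,None]*d
def box(x,y,a,L,W,z0,z1):
    c,s=np.cos(a),np.sin(a)
    return np.array([[x+c*u-s*v,y+s*u+c*v,z] for u in(-L/2,L/2) for v in(-W/2,W/2) for z in(z0,z1)])
def fit(views,x0,L,W,z0,z1):
    S=4
    def cost(p):
        t=0
        for m,mask in views:
            h=cv2.convexHull(np.float32(proj(m,box(*p,L,W,z0,z1))))
            im=np.zeros(mask.shape,np.uint8); cv2.fillConvexPoly(im,np.int32(np.round(h*16)),1,shift=4)
            im=im>0; t+=1-(im&mask).sum()/max(1,(im|mask).sum())
        return t
    sim=np.array([x0]+[np.add(x0,d) for d in([.012,0,0],[0,.012,0],[0,0,.12])])
    r=minimize(cost,x0,method='Nelder-Mead',options=dict(initial_simplex=sim,xatol=1e-5,fatol=1e-5,maxiter=600))
    r=minimize(cost,r.x,method='Nelder-Mead',options=dict(initial_simplex=r.x+(sim-x0)*.3,xatol=1e-5,fatol=1e-5,maxiter=600))
    return r.x,r.fun
def tq(yaw):  # tool down, tool x axis... y axis of tool at yaw+90deg
    # columns: x=(c,s,0), y=(s,-c,0), z=(0,0,-1)
    c,s=np.cos(yaw),np.sin(yaw)
    q=R.from_matrix([[c,s,0],[s,-c,0],[0,0,-1]]).as_quat(); return [q[3],q[0],q[1],q[2]]
E
python3 - <<'E'
from plant import robot
from h import *
im=robot.camera('top'); mt=robot.camera_model('top')
cr=im[190:300,360:470]; cv2.imwrite('pics/crop1.png',cv2.resize(cr,None,fx=5,fy=5,interpolation=cv2.INTER_CUBIC)[:,:,::-1])
cr=im[200:330,105:205]; cv2.imwrite('pics/crop2.png',cv2.resize(cr,None,fx=4,fy=4,interpolation=cv2.INTER_CUBIC)[:,:,::-1])
bm=[d for d in robot.masks_of('bus_mid','top') if d['mask'][247,411]]
jm=robot.masks_of('jig','top')
print(len(bm),len(jm))
ctr=back(mt,[411,247],.05)[0]; print(ctr)
if bm: print('bus',fit([(mt,bm[0]['mask'])],[ctr[0],ctr[1],0.],.13,.05,.028,.080))
jc=back(mt,[156,267],.012)[0];print(jc)
if jm: print('jig',jm[0]['confidence'],fit([(mt,jm[0]['mask'])],[jc[0],jc[1],0.],.2,.12,0,.012))
for n,p in dict(jar=[287,237],pot=[273,358],ttab=[408,255]).items(): print(n,back(mt,p,.03)[0])
robot.camera('side'); ms=robot.camera_model('side')
p=proj(ms,ctr)[0].astype(int);print(p)
bs=[d for d in robot.masks_of('bus_mid','side') if d['mask'][p[1],p[0]]]
js=robot.masks_of('jig','side')
if bs and bm: print('bus2',fit([(mt,bm[0]['mask']),(ms,bs[0]['mask'])],[ctr[0],ctr[1],0.],.13,.05,.028,.080), fit([(ms,bs[0]['mask'])],[ctr[0],ctr[1],0.],.13,.05,.028,.080))
if js and jm: print('jig2',fit([(mt,jm[0]['mask']),(ms,js[0]['mask'])],[jc[0],jc[1],0.],.2,.12,0,.012),fit([(ms,js[0]['mask'])],[jc[0],jc[1],0.],.2,.12,0,.012))
E
```

```text
1 1
[ 0.57606426 -0.239814    0.05      ]
bus (array([ 0.57319888, -0.23491125, -0.2102155 ]), np.float64(0.07120253164556967))
[0.53985533 0.22214639 0.012     ]
jig 0.66 (array([0.54181731, 0.22651773, 0.18560485]), np.float64(0.01683501683501687))
jar [ 0.59547049 -0.01859497  0.03      ]
pot [0.37937755 0.00250276 0.03      ]
ttab [ 0.56487962 -0.23739895  0.03      ]
[334 197]
bus2 (array([ 0.57131628, -0.23458236, -0.17630178]), np.float64(0.15677634155895026)) (array([ 0.57145172, -0.23881293, -0.15995463]), np.float64(0.07089715536105035))
jig2 (array([0.54169859, 0.22664484, 0.18037463]), np.float64(0.04659140757114)) (array([0.54218656, 0.22646226, 0.19045107]), np.float64(0.02704815509693559))
```

View pics/crop1.png

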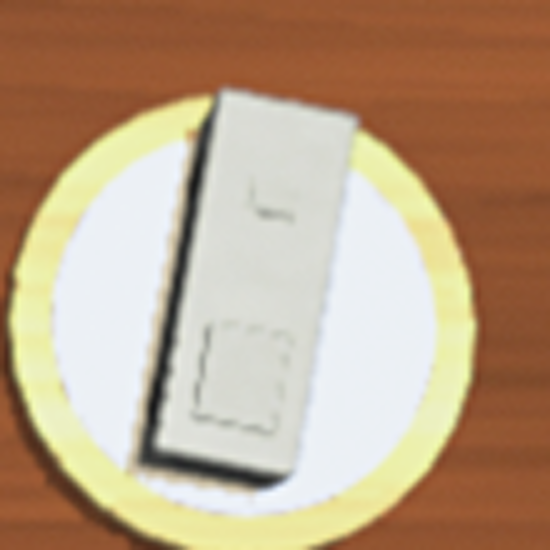

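View pics/crop2.png

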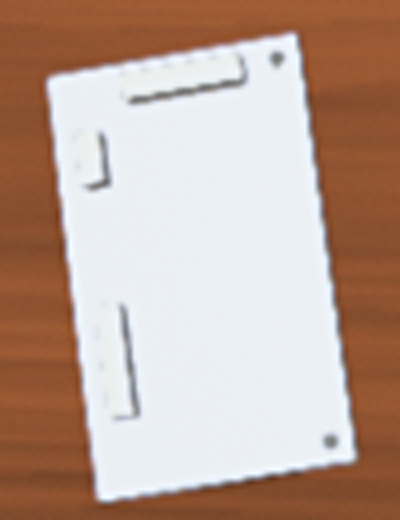

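The crop shows the chosen bus. The roof box is at crop (240,380) and the hatch at (275,195), so the windscreen points up the picture, towards +x. In the jig crop the end stop is at the top (185,75) and the fence pieces are on the left at (95,160) and (120,360). Next I'll compute the roof corners and move above the bus for a wrist look.

Run:
```python
from plant import robot
from h import *
mt=robot.camera_model('top')
c=np.array([[222,90],[358,118],[293,472],[158,450]])/5.+[360,190]-.4
P=back(mt,c,.080); print(P[:,:2],P.mean(0))
f=(P[0]+P[1])/2-(P[2]+P[3])/2; yaw=np.arctan2(f[1],f[0]); print('L',np.linalg.norm(f),'yaw',yaw)
l=P[0]-P[1]; print(np.linalg.norm(l),np.arctan2(l[1],l[0])-np.pi/2)
x,y=P.mean(0)[:2]
print(robot.get_ee_rot(), tq(yaw))
for z in(.24,.07):
  for yy in(yaw,yaw+np.pi):
    print(z,yy,robot.inverse_kinematics([x,y,z],tq(yy)))
for yy in (.185,.185+np.pi): print('jig',robot.inverse_kinematics([.55,.24,.05],tq(yy)))
```

```text
[[ 0.6406669  -0.22388245]
 [ 0.63130247 -0.27200041]
 [ 0.50643447 -0.24614768]
 [ 0.51376956 -0.19951932]] [ 0.57304335 -0.23538747  0.08      ]
L 0.1283622015318989 yaw -0.1968714784269342
0.04902072019593321 -0.19221149326035558
[1.04465971e-05 2.28365791e-01 9.73575403e-01 9.68069102e-06] [np.float64(0.0), np.float64(0.9951591133697124), np.float64(-0.09827684914163631), np.float64(0.0)]
0.24 -0.1968714784269342 [-0.38975393  0.31082559  0.21084255  1.47081329  0.          2.9487102 ]
0.24 2.944721175162859 [-0.38975393  0.31082559  0.21084255  1.47081329  0.         -0.19288245]
0.07 -0.1968714784269342 [-0.38975393  0.34560546 -0.11625804  1.10893283  0.          2.9487102 ]
0.07 2.944721175162859 [-0.38975393  0.34560546 -0.11625804  1.10893283  0.         -0.19288245]
jig [ 0.41145624  0.32247881 -0.19451334  1.05380418  0.         -2.91513641]
jig [ 0.41145624  0.32247881 -0.19451334  1.05380418  0.          0.22645624]
```

Run:
```python
from plant import robot
from h import *
yaw=-.195+np.pi
robot.goto([.573,-.2355,.23],tq(yaw))
m=robot.camera_model('wrist'); im=robot.camera('wrist')
pts=box(.573,-.2355,-.195,.13,.05,.028,.080)
o=im[:,:,::-1].copy()
for p in proj(m,pts): 
    cv2.circle(o,tuple(int(v) for v in p),3,(0,0,255),1)
cv2.imwrite('pics/w1.png',o); print(robot.get_time(),robot.get_contact_force())
```

```text
3.8583 [-0.2544666   0.56553361  0.47221942]
```

View pics/w1.png

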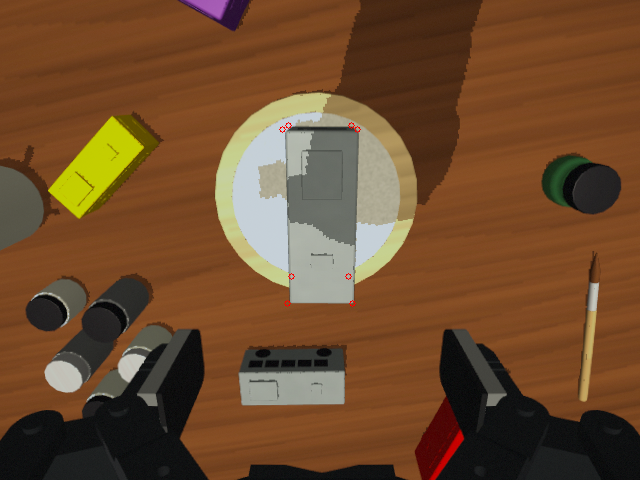

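The wrist view agrees: the projected box corners (red) match the roof corners at (288,303), (354,303), (286,130) and (359,129) within about 1 mm. The hatch is nearest the camera, so the nose points to +x. I'll grasp at mid-length and lift.

Run:
```python
from plant import robot
from h import *
robot.movel([.573,-.2355,.10],velocity=.15)
robot.movel([.573,-.2355,.035],velocity=.08)
print(robot.get_position(),robot.get_contact_force())
robot.close(); print(robot.get_grip_width(),robot.get_contact_force(),robot.get_time())
robot.movel([.573,-.2355,.16],velocity=.12); robot.hold(.2)
print(robot.get_grip_width(),robot.get_contact_force(),robot.get_position(),robot.get_time())
im=robot.camera('side'); cv2.imwrite('pics/s2.png',im[:,:,::-1])
m=robot.camera_model('wrist');im=robot.camera('wrist'); o=im[:,:,::-1].copy()
for p in proj(m,box(.573,-.2355,-.195,.13,.05,.153,.205)): cv2.circle(o,tuple(int(v) for v in p),3,(0,0,255),1)
cv2.imwrite('pics/w2.png',o)
```

```text
[ 0.57335143 -0.23565907  0.03551108] [-0.05077622  0.12569663  0.0167778 ]
0.049734240718054545 [0.33682681 0.16496608 3.50290406] 6.2583
0.049601792006386876 [ 0.27523463  0.37479045 -2.75728577] [ 0.57269082 -0.23536423  0.15923367] 7.65
```

View pics/s2.png

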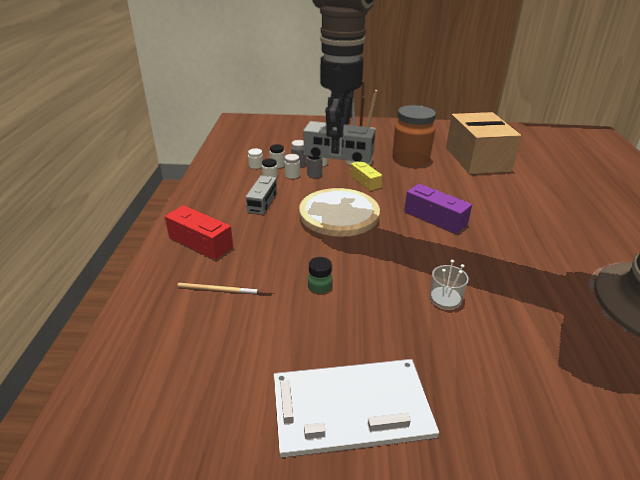

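View pics/w2.png

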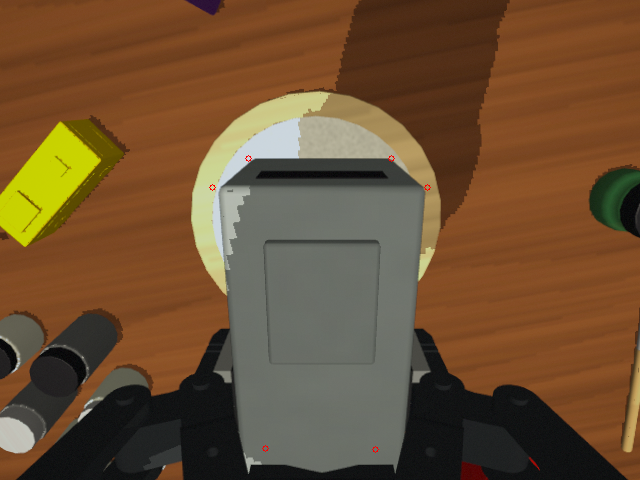

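```bash
cat >> h.py <<'E'
def rbox(center,yaw,pitch,roll=0):
    Rm=R.from_euler('ZYX',[yaw,pitch,roll]).as_matrix()
    return np.array([[a,b,c] for a in(-.065,.065) for b in(-.025,.025) for c in(-.026,.026)])@Rm.T+center
E_=[(0,1),(0,2),(0,4),(1,3),(1,5),(2,3),(2,6),(3,7),(4,5),(4,6),(5,7),(6,7)]
def wire(o,m,P,col):
    p=proj(m,P)
    for a,b in E_: cv2.line(o,tuple(np.int32(p[a]*16)),tuple(np.int32(p[b]*16)),col,1,cv2.LINE_AA,4)
E
python3 - <<'E'
from plant import robot
from h import *
o=cv2.imread('pics/s2.png'); m=robot.camera_model('side')
crop=lambda i:cv2.resize(i[100:190,290:390],None,fx=4,fy=4,interpolation=cv2.INTER_CUBIC)
rows=[]
for pit,dz in((0,0),(0,-.006),(-.08,0),(.08,0)):
    i=o.copy(); wire(i,m,rbox([.5727,-.2354,.179+dz],-.195,pit),(0,0,255)); rows.append(crop(i))
cv2.imwrite('pics/s2c.png',np.vstack([np.hstack(rows[:2]),np.hstack(rows[2:])])[:, :800][:600] if False else cv2.resize(np.vstack([np.hstack(rows[:2]),np.hstack(rows[2:])]),(660,594)))
E
```

```text
(no output)
```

View pics/s2c.png

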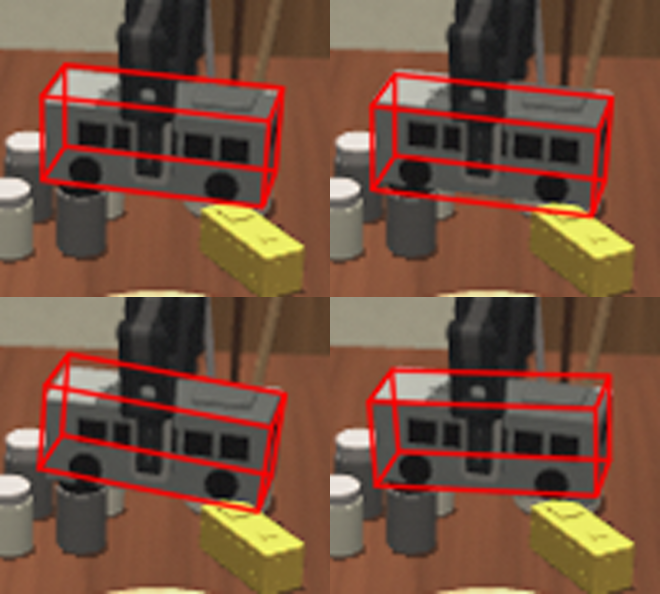

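Run:
```python
from h import *
from plant import robot
for c,seed,f in(('top',(156,267),'pics/top0.png'),('side',(350,400),'pics/s2.png')):
    o=cv2.imread(f); m=robot.camera_model(c)
    hsv=cv2.cvtColor(o,cv2.COLOR_BGR2HSV); k=((hsv[:,:,1]<70)&(hsv[:,:,2]>140)).astype(np.uint8)
    n,l=cv2.connectedComponents(k); mk=l==l[seed[1],seed[0]]
    cs,_=cv2.findContours(mk.astype(np.uint8),cv2.RETR_EXTERNAL,cv2.CHAIN_APPROX_NONE); ct=max(cs,key=cv2.contourArea)
    P=back(m,ct.reshape(-1,2),.012)[:,:2]
    r=cv2.minAreaRect(np.float32(P*1000)); print(c,mk.sum(),r)
    full=np.zeros(mk.shape,np.uint8); cv2.drawContours(full,[ct],-1,1,-1)
    print(fit([(m,full>0)],[.5417,.2266,.185],.2,.12,.0,.012),fit([(m,full>0)],[.5417,.2266,.185],.2,.12,.0115,.012))
    for th in (.175,.185,.195):
        J=R.from_euler('Z',th).as_matrix(); 
        def w(p): return J@np.array(p)+[.5417,.2266,0]
        i=o.copy()
        for a,b,cc,d in((0,12,-70,-13),(-145,-93,0,12),(-37,-12,0,12)):
            q=[w([(80+x)/1e3,(35+y)/1e3,.026]) for x,y in((a,cc),(b,cc),(b,d),(a,d))]
            cv2.polylines(i,[np.int32(proj(m,q)*16)],True,(0,0,255),1,cv2.LINE_AA,4)
        q=[w([x,y,.012]) for x,y in((-.1,-.06),(.1,-.06),(.1,.06),(-.1,.06))]
        cv2.polylines(i,[np.int32(proj(m,q)*16)],True,(255,0,0),1,cv2.LINE_AA,4)
        if th==.185:
            i=i[200:330,105:205] if c=='top' else i[350:465,265:445]
            cv2.imwrite(f'pics/j_{c}.png',cv2.resize(i,None,fx=4.4,fy=4.4,interpolation=cv2.INTER_CUBIC))
```

```text
top 7035 ((541.9498291015625, 226.3524169921875), (202.6470947265625, 123.68309020996094), 10.558645248413086)
(array([0.54229236, 0.22768303, 0.18377808]), np.float64(0.007694459988808022)) (array([0.54200919, 0.2270877 , 0.1802707 ]), np.float64(0.013098591549295824))
side 11448 ((541.44677734375, 227.08250427246094), (200.52459716796875, 121.44772338867188), 10.574238777160645)
(array([0.54253124, 0.22091073, 0.17840332]), np.float64(0.05029538559795621)) (array([0.54132529, 0.2271937 , 0.18430134]), np.float64(0.006926479178836709))
```

View pics/j_top.png

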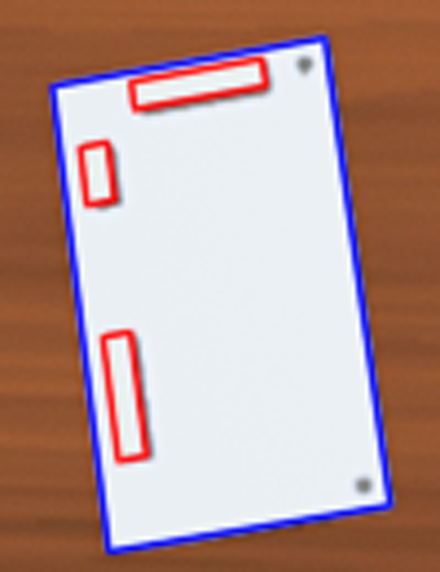

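View pics/j_side.png

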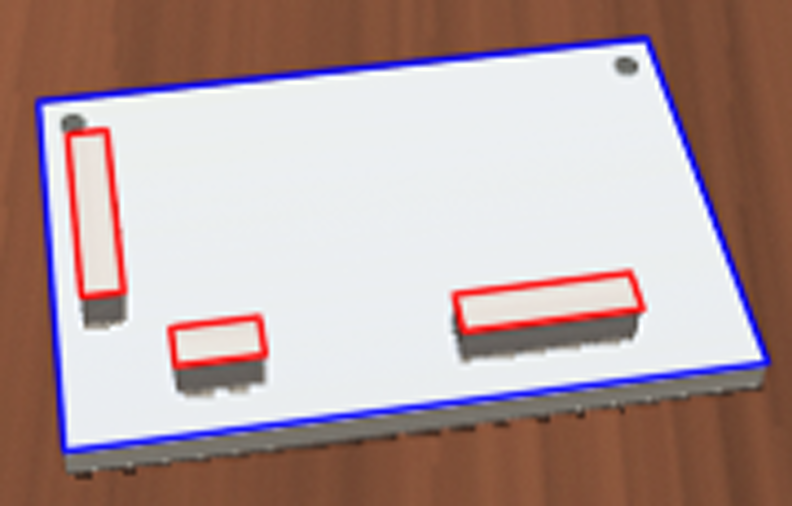

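The wireframes of the bed, end stop and fence pieces fit both views. That puts the jig at (0.5417, 0.2268), yaw 0.1845. I'll carry the bus over and lower it 8 mm short of the end stop and 20 mm short of the fence.

```bash
cat >> h.py <<'E'
JX,JY,JT=.5417,.2268,.1845
def home(dx,dy):  # world xy of bus_mid at offset (jig axes) from home
    c,s=np.cos(JT),np.sin(JT); x,y=.015+dx,.010+dy
    return JX+c*x-s*y, JY+s*x+c*y
def jf(f):
    c,s=np.cos(JT),np.sin(JT); return np.array([c*f[0]+s*f[1],-s*f[0]+c*f[1],f[2]])
def jp(p):
    q=jf(np.array(p)-[JX,JY,0]); return q-[.015,.010,0]
E
python3 - <<'E'
from plant import robot
from h import *
x,y=home(-.008,-.020)
robot.goto([x,y,.16],tq(JT+np.pi)); robot.movel([x,y,.05],velocity=.12); robot.hold(.3)
f0=robot.get_contact_force(); print(robot.get_time(),jf(f0),jp(robot.get_position()),robot.get_grip_width())
np.save('f0.npy',f0)
z=.026
while z>.010:
    robot.movel([x,y,z],velocity=.02); f=jf(robot.get_contact_force()-f0); 
    print(round(z,4),f.round(2),jp(robot.get_position()).round(4))
    if f[2]>3: break
    z-=.0015
im=robot.camera('side'); o=im[:,:,::-1].copy(); m=robot.camera_model('side')
cv2.imwrite('pics/s3.png',o)
print(robot.get_time(),robot.get_grip_width())
E
```

```text
10.7833 [-0.62083918  0.10951322 -2.56387347] [-0.00769455 -0.01992733  0.050517  ] 0.0490247465168502
0.026 [ 0.24 -0.37  0.34] [-0.0079 -0.02    0.0262]
0.0245 [ 1.05 -0.78  0.71] [-0.0081 -0.02    0.0244]
0.023 [0.23 0.12 0.31] [-0.0081 -0.02    0.0229]
0.0215 [0.46 0.32 0.74] [-0.0081 -0.02    0.0214]
0.02 [-0.1   0.46  1.13] [-0.0081 -0.02    0.0199]
0.0185 [-1.63 -0.13  8.16] [-0.0076 -0.0199  0.0197]
13.4333 0.04954027020534208
```

View pics/s3.png

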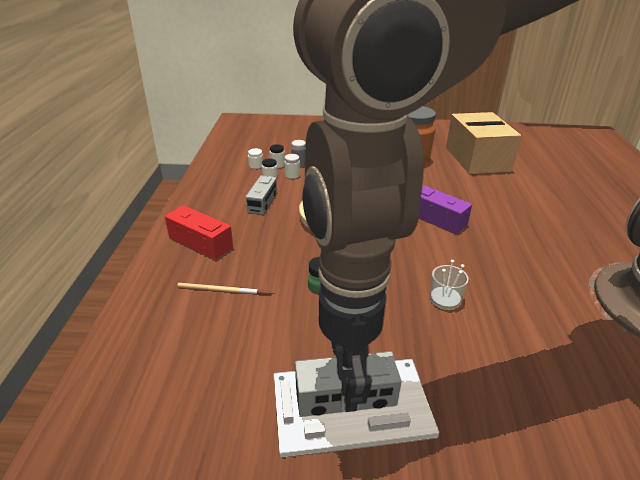

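The bus sits on the bed at the expected height, nose towards the end stop (290,400). Next I'll slide it to the fence, then to the end stop, watching the forces.

Run:
```python
from plant import robot
from h import *
f0=np.load('f0.npy'); Z=.0189
def go(dx,dy,v):
    x,y=home(dx,dy); robot.movel([x,y,Z],velocity=v)
    f=jf(robot.get_contact_force()-f0); print(round(dx*1e3,2),round(dy*1e3,2),f.round(2),(jp(robot.get_position())*1e3).round(2)); return f
dx,dy=-.008,-.02
go(dx,-.005,.03); dy=-.005
while dy<.008:
    dy+=.0007; f=go(dx,dy,.01)
    if f[1]<-7: break
while dx<.008:
    dx+=.0007; f=go(dx,dy,.01)
    if f[0]<-9: break
robot.hold(.3); f=jf(robot.get_contact_force()-f0); print(dx,dy,f,robot.get_torque(),robot.get_grip_width(),robot.get_time())
```

```text
-8.0 -5.0 [ 0.72 -0.68  8.14] [-7.22 -4.31 19.69]
-8.0 -4.3 [-0.24 -2.31  8.51] [-7.19 -3.88 19.71]
-8.0 -3.6 [ 0.91 -1.98  6.95] [-7.22 -3.25 19.67]
-8.0 -2.9 [ 0.16 -1.7   8.63] [-7.2  -2.58 19.7 ]
-8.0 -2.2 [ 0.91 -2.53  7.71] [-7.19 -1.89 19.69]
-8.0 -1.5 [ 0.52 -1.65  8.14] [-7.21 -1.19 19.69]
-8.0 -0.8 [ 0.6  -2.73  8.03] [-7.21 -0.52 19.68]
-8.0 -0.1 [ 0.74 -4.57  8.55] [-7.21 -0.31 19.68]
-8.0 0.6 [ 0.14 -6.8   8.95] [-7.21 -0.33 19.73]
-8.0 1.3 [-0.09 -8.65 10.41] [-7.21 -0.28 19.77]
-7.3 1.3 [-2.95 -9.02 11.57] [-7.22 -0.28 19.77]
-6.6 1.3 [-5.24 -9.29 13.31] [-7.17 -0.3  19.75]
-5.9 1.3 [ -5.99 -10.22  14.46] [-6.8  -0.29 19.76]
-5.2 1.3 [-5.95 -8.95 14.15] [-6.18 -0.29 19.77]
-4.5 1.3 [-6.01 -9.18 14.67] [-5.46 -0.3  19.76]
-3.8 1.3 [-5.92 -9.45 14.74] [-4.77 -0.32 19.73]
-3.1 1.3 [-6.02 -9.1  14.39] [-4.07 -0.27 19.77]
-2.4 1.3 [-6.92 -8.9  13.7 ] [-3.35 -0.3  19.75]
-1.7 1.3 [-6.19 -9.18 14.53] [-2.68 -0.3  19.75]
-1.0 1.3 [-5.68 -9.47 14.32] [-1.97 -0.29 19.74]
-0.3 1.3 [-5.83 -9.39 14.33] [-1.26 -0.26 19.77]
0.4 1.3 [-6.11 -9.17 14.3 ] [-0.56 -0.3  19.76]
1.1 1.3 [-6.48 -8.71 13.34] [ 0.11 -0.31 19.74]
1.8 1.3 [-7.27 -8.85 15.61] [ 0.56 -0.29 19.75]
2.5 1.3 [-9.81 -9.28 16.59] [ 0.53 -0.31 19.72]
0.002500000000000001 0.0013000000000000004 [-10.46315552  -8.22426855  16.10620036] [-1.81657144  1.2256521   0.12555297] 0.04956477490872187 20.3833
```

Run:
```python
from plant import robot
from h import *
f0=np.load('f0.npy'); Z=.0189
for dx,dy in((.0035,.0018),(.0045,.0024),(.0055,.0028)):
    x,y=home(dx,dy); robot.movel([x,y,Z],velocity=.01); robot.hold(.2)
    print(dx,dy,jf(robot.get_contact_force()-f0).round(2),(jp(robot.get_position())*1e3).round(2))
robot.hold(.5); print(jf(robot.get_contact_force()-f0).round(2),robot.get_grip_width(),robot.get_time())
J=R.from_euler('Z',JT).as_matrix()
c=np.r_[home(0,0),.038]
for n,(a,b,cc,d) in dict(top=(190,330,90,230),side=(330,465,260,450)).items():
    im=robot.camera(n)[:,:,::-1].copy(); m=robot.camera_model(n); r=im.copy(); wire(im,m,rbox(c,JT,0),(0,0,255))
    o=np.hstack([r[a:b,cc:d],im[a:b,cc:d]]); s=800/o.shape[1]
    cv2.imwrite(f'pics/f_{n}.png',cv2.resize(o,(800,int(o.shape[0]*s)),interpolation=cv2.INTER_CUBIC))
robot.camera('wrist'); cv2.imwrite('pics/f_w.png',robot.camera('wrist')[:,:,::-1])
```

```text
0.0035 0.0018 [-13.96 -11.12  19.48] [ 0.53 -0.28 19.76]
0.0045 0.0024 [-16.94 -13.05  23.54] [ 0.52 -0.27 19.79]
0.0055 0.0028 [-21.81 -13.81  25.06] [ 0.5  -0.25 19.75]
[-20.9  -14.54  25.79] 0.04985072935842417 22.2667
```

View pics/f_top.png

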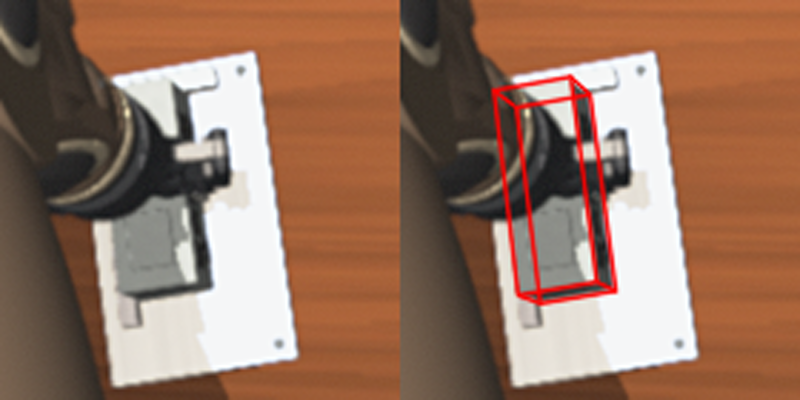

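View pics/f_side.png

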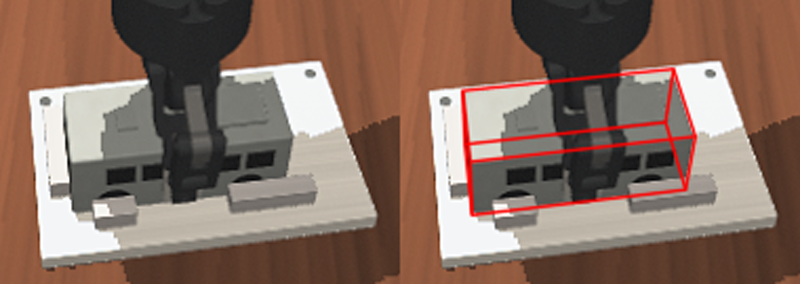

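View pics/f_w.png

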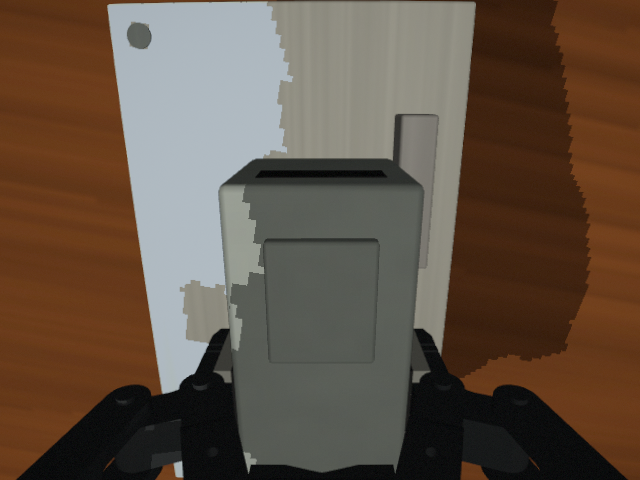

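Run:
```python
from plant import robot
from h import *
f0=np.load('f0.npy')
for dx,dy,Z in((.0053,.0035,.0198),(.0053,.0042,.0203)):
    x,y=home(dx,dy); robot.movel([x,y,Z],velocity=.01); robot.hold(.3)
    print(dx,dy,jf(robot.get_contact_force()-f0).round(2),(jp(robot.get_position())*1e3).round(2))
robot.hold(1.0); print(jf(robot.get_contact_force()-f0).round(2),(jp(robot.get_position())*1e3).round(2),robot.get_grip_width(),R.from_matrix(q2R(robot.get_ee_rot())).as_matrix().round(4).tolist(),robot.get_time())
robot.sign_off()
```

```text
0.0053 0.0035 [-18.71 -16.05  19.95] [ 0.52 -0.25 19.84]
0.0053 0.0042 [-17.33 -18.34  17.64] [ 0.47 -0.25 19.86]
[-16.29 -17.42  17.76] [ 0.49 -0.23 19.86] 0.0494159774738658 [[-0.9833, -0.1818, -0.0063], [-0.1818, 0.9833, -0.0106], [0.0081, -0.0093, -0.9999]] 24.5833
the job is handed in; nothing more can be done
```

I lifted the larger grey bus off the turntable, stood it on the jig bed and pressed it into the corner. I handed it in at 24.6 s, still gripping and pushing. The sign-off gives no verdict, so the points below are my own last checks.

- **Forces:** the wrist read about 16 N towards the end stop, 17 N towards the long fence and 18 N down. The position stayed fixed as the push increased, so both stops are taking load. These are whole-wrist readings. Even after taking off the most that friction on the bed and stops could carry, I estimate well over 1.5 N on each stop. No contact came near 60 N.
- **Position:** the gripper is within about 0.5 mm of where it should be along the jig and about 0.25 mm across it, going by my camera measurement of the jig. Its direction is within about 0.2° of the jig's, and it leans less than 1°. The grip width is 49.4 mm on the 50 mm bus.
- **Pictures:** the last top and side views show the bus upright in the corner with its nose at the end stop. I saw no sign that the jar, pot or brush had moved, but I did not measure them again.
- **Disagreement:** after the lift, the wrist picture showed the roof about 7% narrower than I had predicted. The side view showed the bus level and at the right height, and it touched the bed where expected, so I put this down to the wrist camera's close-range calibration.
- **Not seen directly:** the contact faces were hidden in the pictures, so I judged contact from the forces and from the motion stopping.

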